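# Line up microgreen pots by growth stage

## Task

Line up the four loose white pots of greens on the four round drip mats of the black tray in order of growth: the palest, shortest one on the mat next to the orange tag, then lime, then mid green, and the darkest, tallest one at the other end. Stand each pot upright and centred on its mat, without tipping any pot over, and leave the clear measuring beaker that stands among them where it is.

Things in the scene. Friction and masses are not known exactly. Their poses are not given: they have to be found in the camera images.
- pot_pale: loose round white plastic plant pot, 50 mm in diameter (52 mm at the thin rim), straight-sided, 52 mm high, about 0.12 kg, filled with pale yellow, just-sprouted greens (the palest and shortest); the leaves stand 4 mm above the rim and stay inside it. Origin: centre of the pot's underside, z up. Starts upright on the table. Grip the pot's wall, not the leaves
- pot_lime: loose round white plastic plant pot, 50 mm in diameter (52 mm at the thin rim), straight-sided, 52 mm high, about 0.12 kg, filled with bright lime-green greens (second in growth); the leaves stand 10 mm above the rim and stay inside it. Origin: centre of the pot's underside, z up. Starts upright on the table. Grip the pot's wall, not the leaves
- pot_green: loose round white plastic plant pot, 50 mm in diameter (52 mm at the thin rim), straight-sided, 52 mm high, about 0.12 kg, filled with mid-green greens (third in growth); the leaves stand 16 mm above the rim and stay inside it. Origin: centre of the pot's underside, z up. Starts upright on the table. Grip the pot's wall, not the leaves
- pot_dark: loose round white plastic plant pot, 50 mm in diameter (52 mm at the thin rim), straight-sided, 52 mm high, about 0.12 kg, filled with very dark green greens (the darkest and tallest); the leaves stand 22 mm above the rim and stay inside it. Origin: centre of the pot's underside, z up. Starts upright on the table. Grip the pot's wall, not the leaves
- mat_a: fixed round pale blue-grey drip mat, 62 mm in diameter, 4 mm thick, lying on a low black tray (tray top 6 mm above the table). Origin: centre of the mat's underside, so the mat's top is 4 mm above it; x across the row, y along the row. An end mat: the one towards the robot's right (-y). The four mats lie in a row in the order mat_a, mat_b, mat_c, mat_d, about 85 mm apart from centre to centre
- mat_b: fixed round pale blue-grey drip mat, 62 mm in diameter, 4 mm thick, lying on a low black tray (tray top 6 mm above the table). Origin: centre of the mat's underside, so the mat's top is 4 mm above it; x across the row, y along the row. Second from the robot's right. The four mats lie in a row in the order mat_a, mat_b, mat_c, mat_d, about 85 mm apart from centre to centre
- mat_c: fixed round pale blue-grey drip mat, 62 mm in diameter, 4 mm thick, lying on a low black tray (tray top 6 mm above the table). Origin: centre of the mat's underside, so the mat's top is 4 mm above it; x across the row, y along the row. Third from the robot's right. The four mats lie in a row in the order mat_a, mat_b, mat_c, mat_d, about 85 mm apart from centre to centre
- mat_d: fixed round pale blue-grey drip mat, 62 mm in diameter, 4 mm thick, lying on a low black tray (tray top 6 mm above the table). Origin: centre of the mat's underside, so the mat's top is 4 mm above it; x across the row, y along the row. An end mat: the one towards the robot's left (+y). The four mats lie in a row in the order mat_a, mat_b, mat_c, mat_d, about 85 mm apart from centre to centre
- tag_orange: fixed flat orange tag, 50 by 26 mm, 8 mm high, on the black tray just beyond one end of the row of mats, about 62 mm from the centre of the end mat; which end changes from start to start (a like white tag lies at the other end). Origin: centre of its underside
- beaker: loose clear plastic measuring beaker standing on the table between two of the pots' places, 60 mm in diameter at the rim, 70 mm high, 0.09 kg; not to be moved. Origin: centre of its underside
Mind the look-alikes: they are no part of the job. Leave any blue or red look-alike of the pot_green alone.

How it is judged (in metres and radians):
At the end, for the whole second after the job is handed in: Counting from the mat next to the orange tag, the pale, lime, mid-green and dark pots stand in that order one on each mat, each within 14 mm of its mat's centre, resting on it (underside less than 5 mm above the mat's top), upright within 0.1 rad, released and at rest (((horizontal distance between tag_orange and mat_a below 0.12 m and horizontal distance between pot_pale and mat_a below 0.014 m and z of pot_pale in the frame of mat_a below 0.009 m and horizontal distance between pot_lime and mat_b below 0.014 m and z of pot_lime in the frame of mat_b below 0.009 m and horizontal distance between pot_green and mat_c below 0.014 m and z of pot_green in the frame of mat_c below 0.009 m and horizontal distance between pot_dark and mat_d below 0.014 m and z of pot_dark in the frame of mat_d below 0.009 m) or (horizontal distance between tag_orange and mat_d below 0.12 m and horizontal distance between pot_pale and mat_d below 0.014 m and z of pot_pale in the frame of mat_d below 0.009 m and horizontal distance between pot_lime and mat_c below 0.014 m and z of pot_lime in the frame of mat_c below 0.009 m and horizontal distance between pot_green and mat_b below 0.014 m and z of pot_green in the frame of mat_b below 0.009 m and horizontal distance between pot_dark and mat_a below 0.014 m and z of pot_dark in the frame of mat_a below 0.009 m)) and angle between each of pot_pale, pot_lime, pot_green, pot_dark's own z axis and vertical below 0.1 rad and linear speed of each of pot_pale, pot_lime, pot_green, pot_dark below 0.02 m/s and angular speed of each of pot_pale, pot_lime, pot_green, pot_dark below 0.2 rad/s); the robot touches nothing.
It fails at once if a pot was tipped over (more than 0.6 rad) (angle between any of pot_pale, pot_lime, pot_green, pot_dark's own z axis and vertical above 0.6 rad).
It fails at once if the beaker was shifted more than 30 mm or tipped (distance of beaker from where it was at the start of the episode above 0.03 m or angle between beaker's own z axis and vertical above 0.5 rad).
It also fails if it takes over 102 s, if anything falls off the work surface, if the arm or the gripper's body presses on something with over 40 N, if the wrist force passes 120 N, or if a joint passes its speed limit or range.

## Robot

A 6-joint arm with a two-finger parallel gripper is mounted at the origin on the work surface. World frame = base frame: x ahead of the robot, y to its left, z up, the work surface at z = 0. Lengths are in mm, angles in rad, forces in N, time in s.
With the tool pointing down it reaches from about 325 to 900 mm from the base axis. Payload 6.1 kg.
Tool frame: the origin (TCP) lies midway between the tips of the shut fingers; the grasp point (between the pads) lies 19 mm behind it (r.grip_depth is the distance from the TCP to the grasp point, in mm); z points along the fingers, y is the direction in which the jaws open and shut (so a half turn about z gives the same grasp; the last joint's range is limited). The gripper opens to 85 mm and grips with 20 to 120 N. Pads are 22 mm wide; open, the fingers measure 114 mm over their backs; the gripper's body (76 mm by 85 mm) begins 54 mm behind the grasp point. The pads swing forward as they close: fully open they stand 13 mm farther back than shut.
Start: joints at [1.007, 0.22, 1.526, -0, 1.395, -0.126], TCP at [264.965, 566.047, 231.3] pointing down, gripper open.
Joint ranges: [-2.98, 2.98], [-0.91, 2.08], [0.09, 2.57], [-1.24, 4.39], [0.2, 2.65], [-2.68, 2.68]. Speed limits (rad/s): [2.57, 2.57, 3.01, 3.14, 3.14, 3.14].

## Interface

Orientations are given as a rotation vector (axis times angle).
In Python, from plant import sensors, vision, r gives the robot as it stands.
- The arm moves only by the tool drive_tool, never from a script. Its argument "targets" is one flat list of numbers, 7 for each row, row after row: the shift along the tool's x, y, z in units of 40 mm (1.0 is 40 mm), then the turn, a rotation vector about the tool's x, y, z in units of 5 degrees (1.0 is 5 degrees), then the gripper command: -1 is shut, 1 is fully open, values between are in proportion. A call has 1 to 5 rows; each row shifts and turns the commanded pose from where the row before left it, along the tool's axes as they then stand; what a row does not reach is not made up. A row lasts 1/8 s, in which the tool goes at most 62.5 mm and 10.7 degrees, less where a joint would pass 70% of its speed; a pose out of reach is approached as far as the arm can. A call is refused whole if a number of a shift passes 1 or a number of a turn 1, either way. A call with a gripper value outside its range is refused whole. The fingers move at their own pace and stop on an object; the grip force is fixed at half the most. Time passes only in rows, so rows that do not move let the fingers close. It gives the time, the measured TCP pose, the force and the opening at its end, in the units of the state.
- sensors.state(): the state, without advancing time (a new reading comes with each control period).
- vision.camera(name): name is "side" or "top"; returns the picture (480x640x3 uint8, red, green, blue); there is no depth.
- vision.calibration(name): a dict with "camera_matrix" (3x3 intrinsics, pixels), "distortion" ([k1, k2, p1, p2, k3] as OpenCV has them; the pictures are not rectified), "rvec" (rotation vector, rad) and "tvec" (3), from world to camera coordinates, as OpenCV has them. Camera axes: x right, y down, z forward; pixel columns grow to the right and rows downward; lengths in mm; the calibration is good to about 2 mm. A picture is of the moment at which its call begins. calibration takes no time and is no camera call.
- r.job_done(): hands the job in, once; it reports no verdict.
The state is a dict: "t": time; "joint_positions": joint angles; "dq": joint speeds; "joint_efforts": joint torques, N m; "position": TCP position; "tool_rot": TCP orientation; "ft_force": force on the tool from outside, world axes, zero at the start; "wrist_torque": the same for the moment, N m; "width": opening from 0.0 (shut) to 1.0 (fully open).
Only numpy, scipy, OpenCV 4.12 (cv2) and the standard library are available. Lean on these libraries where they do the work, as an engineer would, in place of code of your own. Each camera call takes 0.05 s, during which the arm holds its last target. There are 200 camera calls.

## Working session

There is one attempt and no reset: what is moved stays moved. The work goes in short steps, Python scripts to look and compute and a tool call to move; the robot and the scene stay as the last step left them, time stands still between calls to the robot, and variables do not carry over. Pictures are saved under pics/ and viewed, about 12 in all and at most 16, crops included, and the job is handed in when it is done.

Besides the shell and the picture viewer there is one more tool, called by a JSON object that holds its "fn" and its "kwargs", one argument or row to a line. drive_tool: Moves the arm, as the interface text tells. Its arguments: {"type":"object","properties":{"targets":{"type":"array","items":{"type":"number"}}},"required":["targets"]}

```bash
ls; mkdir -p pics; python3 - <<'E'
from plant import sensors, vision, r
import cv2
for n in("top","side"):
    cv2.imwrite(f"pics/{n}0.png",vision.camera(n)[:,:,::-1])
    print(vision.calibration(n))
print(sensors.state())
E
```

```text
pics
{'camera_matrix': array([[531.64747925,   0.        , 318.6042838 ],
       [  0.        , 531.64747925, 233.94245102],
       [  0.        ,   0.        ,   1.        ]]), 'distortion': array([0.0257864, 0.       , 0.       , 0.       , 0.       ]), 'rvec': array([ 2.17880797, -2.20802938,  0.06369194]), 'tvec': array([  22.21251329,  538.05621995, 1049.99462563])}
{'camera_matrix': array([[445.51380236,   0.        , 325.93078439],
       [  0.        , 445.51380236, 234.65449454],
       [  0.        ,   0.        ,   1.        ]]), 'distortion': array([-0.02006848,  0.        ,  0.        ,  0.        ,  0.        ]), 'rvec': array([ 2.24556017, -0.78636746,  0.34425983]), 'tvec': array([-411.47624139,  304.70370824,  623.50969716])}
{'t': 0.1, 'joint_positions': array([ 1.00688954e+00,  2.21112853e-01,  1.52752677e+00, -2.54149569e-05,
        1.39473184e+00, -1.26084883e-01]), 'dq': array([-9.91771470e-05, -5.23440618e-04, -4.56676214e-03,  8.90725966e-04,
       -6.01514833e-04,  2.09273150e-04]), 'joint_efforts': array([ 9.72086200e-04, -4.98248112e+01, -3.90546119e+01, -1.52833049e-04,
        5.71828321e-03, -9.44435169e-05]), 'position': array([264.67712247, 565.56432901, 230.31405874]), 'tool_rot': array([-6.82116668e-01, -3.06605327e+00,  2.64232101e-03]), 'ft_force': array([ 0.40448455, -0.61606381, -0.16813252]), 'wrist_torque': array([0.01814622, 0.04165633, 0.00052227]), 'width': 0.9960946776157549}
```

View pics/top0.png

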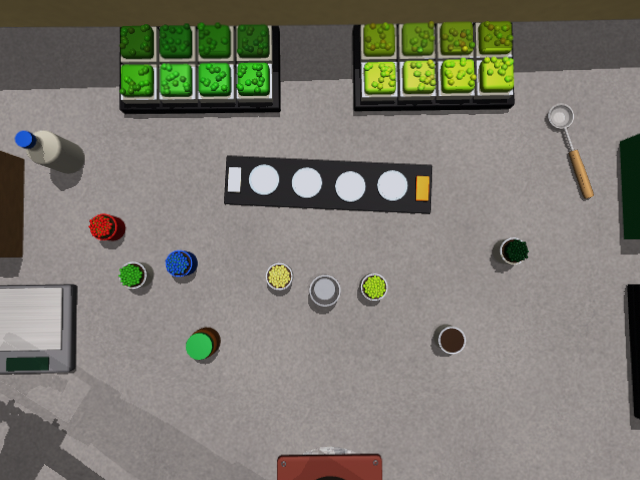

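View pics/side0.png

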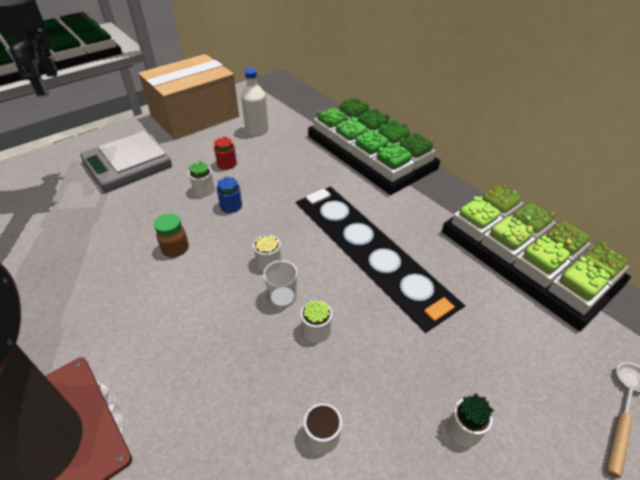

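```bash
cat > h.py <<'E'
import numpy as np, cv2
from plant import sensors, vision, r
def px2w(n,uv,z):
    c=vision.calibration(n);R=cv2.Rodrigues(c["rvec"])[0];t=c["tvec"]
    p=cv2.undistortPoints(np.array(uv,float).reshape(-1,1,2),c["camera_matrix"],c["distortion"])[:,0]
    d=np.c_[p,np.ones(len(p))]@R; o=-R.T@t
    return (o+d*((z-o[2])/d[:,2])[:,None]).round(1)
def st():
    s=sensors.state();return round(s["t"],2),s["position"].round(1),s["tool_rot"].round(3),s["joint_positions"].round(2),round(s["width"],3),s["ft_force"].round(1)
E
python3 - <<'E'
from h import *
im=cv2.imread("pics/top0.png")
g=cv2.inRange(im,(200,190,180),(255,255,255))[150:220,225:440]
n,_,s,c=cv2.connectedComponentsWithStats(g)
m=[c[i]+[225,150] for i in range(1,n) if s[i,4]>300]; print(np.round(m,1)); print(px2w("top",m,10))
pts=dict(pale=(279,277),lime=(374,287),green=(133,275),dark=(514,251),beaker=(324,291),blue=(180,264),brown=(452,340))
for k,v in pts.items(): print(k,px2w("top",[v],52))
t=[cv2.resize(im[v[1]-24:v[1]+24,v[0]-24:v[0]+24],None,fx=5.5,fy=5.5,interpolation=2) for v in [pts[k] for k in("pale","lime","green","dark","blue","brown")]]
cv2.imwrite("pics/crop.png",np.vstack([np.hstack(t[:3]),np.hstack(t[3:])]))
E
```

```text
[[263.5 179.2]
 [306.4 182.2]
 [392.  185. ]
 [349.9 186. ]]
[[ 651.   125.    10. ]
 [ 643.7   38.4   10. ]
 [ 635.7 -134.7   10. ]
 [ 634.9  -49.7   10. ]]
pale [[454.2  92.4  52. ]]
lime [[432.6 -90.   52. ]]
green [[462.1 372.3  52. ]]
dark [[ 498.3 -360.5   52. ]]
beaker [[426.3   6.2  52. ]]
blue [[481.8 282.5  52. ]]
brown [[ 330.2 -236.7   52. ]]
```

View pics/crop.png

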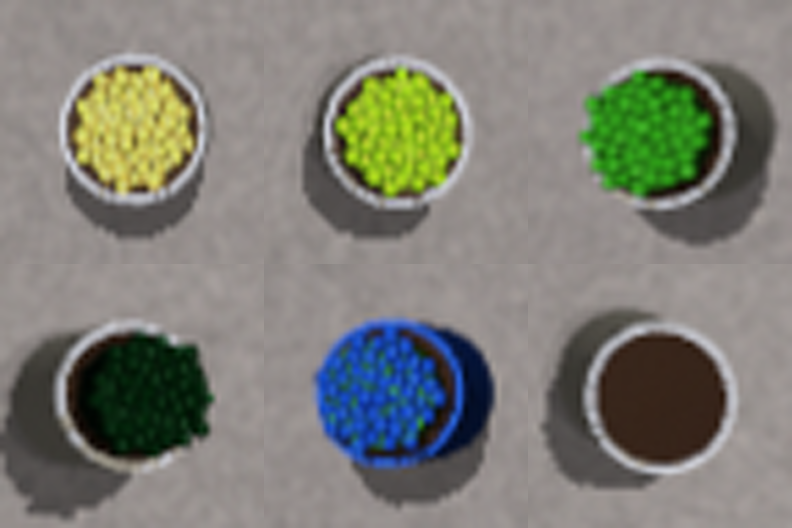

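{"fn": "drive_tool", "kwargs": {
  "targets": [0, 0, 0.2, 0, 0, 1, 1, 0, 0, 0.2, 0, 0, 1, 1, 0, 0, 0.2, 0, 0, 1, 1, 0, 0, 0.2, 0, 0, 1, 1, 0, 0, 0.2, 0, 0, 1, 1]
}}

```text
t: 0.72
position: [264.7, 565.7, 190.4]
tool_rot: [-1.334, -2.844, 0.002]
ft_force: [-0.2, 0.9, -0.6]
width: 0.996
```

{"fn": "drive_tool", "kwargs": {
  "targets": [0, 0, 0.2, 0, 0, 1, 1, 0, 0, 0.2, 0, 0, 1, 1, 0, 0, 0.2, 0, 0, 1, 1, 0, 0, 0.2, 0, 0, 1, 1, 0, 0, 0.2, 0, 0, 1, 1]
}}

```text
t: 1.35
position: [264.8, 565.7, 150.4]
tool_rot: [1.918, 2.488, -0.002]
ft_force: [-0.5, -0.2, -0.6]
width: 0.997
```

{"fn": "drive_tool", "kwargs": {
  "targets": [0, 0, 0.2, 0, 0, 1, 1, 0, 0, 0.2, 0, 0, 1, 1, 0, 0, 0.2, 0, 0, 1, 1]
}}

```text
t: 1.72
position: [264.8, 565.7, 126.4]
tool_rot: [2.226, 2.216, -0.002]
ft_force: [0.5, -0.7, -0.5]
width: 1.002
```

{"fn": "drive_tool", "kwargs": {
  "targets": [-0.61, 0.62, 0, 0, 0, 0, 1, -0.61, 0.62, 0, 0, 0, 0, 1, -0.61, 0.62, 0, 0, 0, 0, 1, -0.61, 0.62, 0, 0, 0, 0, 1, -0.61, 0.62, 0, 0, 0, 0, 1]
}}

```text
t: 2.35
position: [389.2, 442.8, 126.8]
tool_rot: [-2.223, -2.22, 0.001]
ft_force: [0.3, 0.1, -0.5]
width: 1.002
```

{"fn": "drive_tool", "kwargs": {
  "targets": [-0.61, 0.62, 0, 0, 0, 0, 1, -0.61, 0.62, 0, 0, 0, 0, 1, -0.61, 0.62, 0, 0, 0, 0, 1, 0, 0, 0, 0, 0, 0, 1]
}}

```text
t: 2.85
position: [464.4, 368.8, 126.9]
tool_rot: [2.226, 2.216, -0.001]
ft_force: [0.1, 0.5, -0.4]
width: 0.997
```

```bash
python3 - <<'E'
from h import *
print(st())
a=vision.camera("top");b=vision.camera("side")
A=cv2.resize(a[200:330,80:240],None,fx=2.4,fy=2.4);B=cv2.resize(b[100:230,140:300],None,fx=2.4,fy=2.4)
cv2.imwrite("pics/g1.png",np.hstack([A,B])[:,:,::-1])
E
```

```text
(2.85, array([464.4, 368.8, 126.9]), array([ 2.226e+00,  2.216e+00, -1.000e-03]), array([ 0.54,  0.24,  1.71, -0.  ,  1.19,  0.54]), 0.997, array([ 0.1,  0.5, -0.4]))
```

View pics/g1.png

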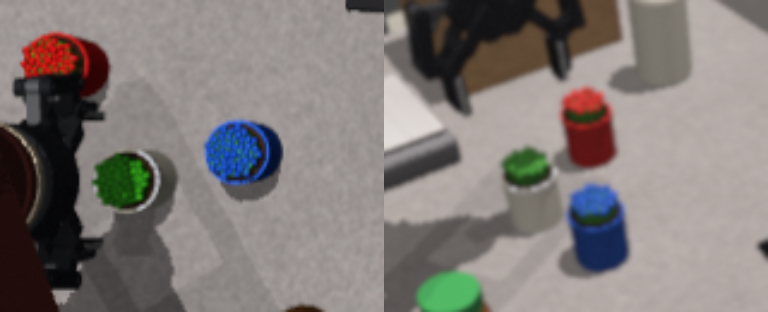

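```bash
cat >> h.py <<'E'
def w2px(n,P):
    c=vision.calibration(n);return cv2.projectPoints(np.array(P,float).reshape(-1,3),c["rvec"],c["tvec"],c["camera_matrix"],c["distortion"])[0][:,0].round(1)
E
python3 - <<'E'
from h import *
P=[[464.4+d,368.8,140] for d in(-46,0,46)]
print((w2px("top",P)-[80,200])*2.4,(w2px("side",P)-[140,100])*2.4+[384,0])
print((w2px("side",[[462,371,52],[462,371,0]])-[140,100])*2.4+[384,0])
E
```

```text
[[ 89.52 242.64]
 [ 90.   179.28]
 [ 90.72 116.16]] [[462.72 112.32]
 [511.68  94.32]
 [558.24  76.8 ]]
[[526.56 174.72]
 [536.4  218.16]]
```

{"fn": "drive_tool", "kwargs": {
  "targets": [0.05, -0.06, 0.57, 0, 0, 0, 1, 0, 0, 0.57, 0, 0, 0, 1, 0, 0, 0.57, 0, 0, 0, 1, 0, 0, 0.57, 0, 0, 0, 1, 0, 0, 0.57, 0, 0, 0, 1]
}}

```text
t: 3.58
position: [459.4, 373.6, 12.4]
tool_rot: [-2.221, -2.221, 0.001]
ft_force: [0.8, -0.6, 0.3]
width: 0.999
```

{"fn": "drive_tool", "kwargs": {
  "targets": [0, 0, 0, 0, 0, 0, -1, 0, 0, 0, 0, 0, 0, -1, 0, 0, 0, 0, 0, 0, -1, 0, 0, 0, 0, 0, 0, -1, 0, 0, 0, 0, 0, 0, -1]
}}

```text
t: 4.2
position: [461.3, 373.2, 14.5]
tool_rot: [2.223, 2.22, 0.003]
ft_force: [-2.0, 1.5, 5.6]
width: 0.568
```

{"fn": "drive_tool", "kwargs": {
  "targets": [0, 0, -0.3, 0, 0, 0, -1, 0, 0, -0.55, 0, 0, 0, -1, 0, 0, -0.6, 0, 0, 0, -1, 0, 0, -0.65, 0, 0, 0, -1, 0, 0, -0.65, 0, 0, 0, -1]
}}

```text
t: 4.82
position: [460.5, 372.2, 124.3]
tool_rot: [2.223, 2.22, -0.001]
ft_force: [-0.9, 0.7, -1.5]
width: 0.572
```

{"fn": "drive_tool", "kwargs": {
  "targets": [-0.43, 0.26, 0, 0, 0, 0, -1, -0.83, 0.46, 0, 0, 0, 0, -1, -0.83, 0.46, 0, 0, 0, 0, -1, -0.83, 0.46, 0, 0, 0, 0, -1, -0.83, 0.46, 0, 0, 0, 0, -1]
}}

```text
t: 5.45
position: [544.3, 219.8, 121.8]
tool_rot: [-2.223, -2.219, 0.004]
ft_force: [0.6, -0.5, -1.3]
width: 0.568
```

{"fn": "drive_tool", "kwargs": {
  "targets": [-0.83, 0.46, 0, 0, 0, 0, -1, -0.83, 0.46, 0, 0, 0, 0, -1, -0.83, 0.46, 0, 0, 0, 0, -1, -0.83, 0.46, 0, 0, 0, 0, -1, -0.83, 0.46, 0, 0, 0, 0, -1]
}}

```text
t: 6.08
position: [635.7, 53.7, 121.6]
tool_rot: [-2.223, -2.218, 0.003]
ft_force: [1.0, 1.1, -0.9]
width: 0.574
```

{"fn": "drive_tool", "kwargs": {
  "targets": [-0.43, 0.16, 0, 0, 0, 0, -1, 0, 0, 0, 0, 0, 0, -1, 0, 0, 0, 0, 0, 0, -1]
}}

```text
t: 6.45
position: [641.7, 40.0, 122.8]
tool_rot: [-2.222, -2.219, 0.001]
ft_force: [0.2, 0.5, -1.5]
width: 0.568
```

```bash
python3 - <<'E'
from h import *
print(st())
b=vision.camera("side"); print(st())
cv2.imwrite("pics/g2.png",cv2.resize(b[100:340,240:500],None,fx=2.4,fy=2.4)[:,:,::-1])
E
```

```text
(6.45, array([641.7,  40. , 122.8]), array([-2.222e+00, -2.219e+00,  1.000e-03]), array([-0.06,  0.36,  1.57,  0.  ,  1.22, -0.06]), 0.568, array([ 0.2,  0.5, -1.5]))
(6.5, array([641.8,  40.3, 122.9]), array([-2.221e+00, -2.220e+00,  1.000e-03]), array([-0.06,  0.36,  1.57,  0.  ,  1.22, -0.06]), 0.571, array([-0.4, -0.6, -1. ]))
```

View pics/g2.png

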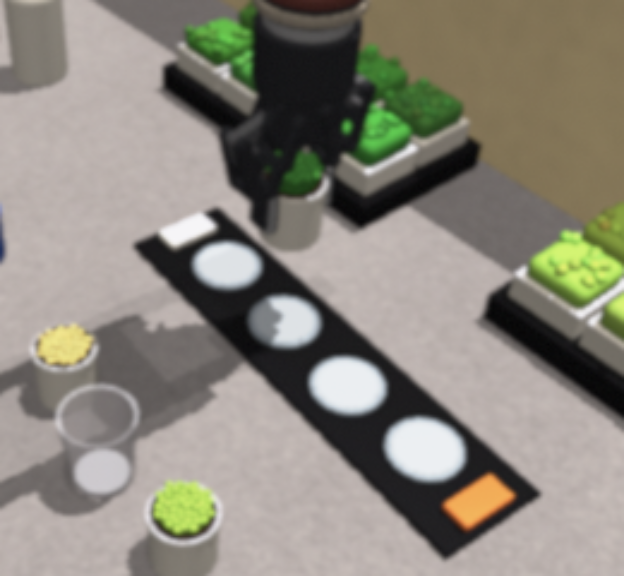

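```bash
python3 - <<'E'
from h import *
print(px2w("side",[(334.6,210),(358.7,233.8),(385,260.4),(417.1,286.7)],10))
E
```

```text
[[ 652.   122.6   10. ]
 [ 644.    34.3   10. ]
 [ 634.9  -53.1   10. ]
 [ 635.9 -137.6   10. ]]
```

{"fn": "drive_tool", "kwargs": {
  "targets": [-0.06, 0.05, 0.5, 0, 0, 0, -1, 0, 0, 0.7, 0, 0, 0, -1, 0, 0, 0.7, 0, 0, 0, -1, 0, 0, 0.4, 0, 0, 0, -1, 0, 0, 0.18, 0, 0, 0, -1]
}}

```text
t: 7.12
position: [643.2, 37.3, 24.4]
tool_rot: [-2.22, -2.219, 0.004]
ft_force: [-19.9, 1.4, 36.3]
width: 0.576
```

{"fn": "drive_tool", "kwargs": {
  "targets": [0, 0, 0, 0, 0, 0, -1, 0, 0, 0, 0, 0, 0, 0.4, 0, 0, 0, 0, 0, 0, 1, 0, 0, 0, 0, 0, 0, 1, 0, 0, 0, 0, 0, 0, 1]
}}

```text
t: 7.75
position: [644.7, 36.7, 24.2]
tool_rot: [2.223, 2.22, 0.0]
ft_force: [-0.1, -0.8, -0.5]
width: 1.001
```

{"fn": "drive_tool", "kwargs": {
  "targets": [0, 0, -0.5, 0, 0, 0, 1, 0, 0, -0.6, 0, 0, 0, 1, 0, 0, -0.6, 0, 0, 0, 1, 0, 0, -0.6, 0, 0, 0, 1, 0, 0, -0.2, 0, 0, 0, 1]
}}

```text
t: 8.38
position: [646.3, 36.6, 127.7]
tool_rot: [2.22, 2.217, 0.005]
ft_force: [0.3, 0.2, 0.1]
width: 1.004
```

{"fn": "drive_tool", "kwargs": {
  "targets": [0.17, -0.4, 0, 0, 0, 0, 1, 0.17, -0.6, 0, 0, 0, 0, 1, 0.17, -0.6, 0, 0, 0, 0, 1, 0.17, -0.6, 0, 0, 0, 0, 1, 0.17, -0.6, 0, 0, 0, 0, 1]
}}

```text
t: 9.0
position: [531.6, 71.0, 124.0]
tool_rot: [-2.223, -2.22, 0.0]
ft_force: [0.5, -0.5, 0.1]
width: 1.001
```

{"fn": "drive_tool", "kwargs": {
  "targets": [0.17, -0.6, 0, 0, 0, 0, 1, 0.17, -0.6, 0, 0, 0, 0, 1, 0.17, -0.36, 0, 0, 0, 0, 1, 0.02, -0.4, 0, 0, 0, 0, 1, 0, -0.6, 0, 0, 0, 0, 1]
}}

```text
t: 9.62
position: [430.2, 92.4, 124.4]
tool_rot: [2.223, 2.22, 0.001]
ft_force: [0.1, -0.5, -0.3]
width: 1.005
```

{"fn": "drive_tool", "kwargs": {
  "targets": [0, 0.3, 0, 0, 0, 0, 1, 0, 0.3, 0, 0, 0, 0, 1, 0, 0, 0.3, 0, 0, 0, 1, 0, 0, 0.5, 0, 0, 0, 1, 0, 0, 0.6, 0, 0, 0, 1]
}}

```text
t: 10.25
position: [454.6, 92.1, 66.8]
tool_rot: [-2.223, -2.219, 0.0]
ft_force: [0.8, 0.5, -0.4]
width: 1.002
```

{"fn": "drive_tool", "kwargs": {
  "targets": [0, 0, 0.6, 0, 0, 0, 1, 0, 0, 0.5, 0, 0, 0, 1, 0, 0, 0.26, 0, 0, 0, 1, 0, 0, 0, 0, 0, 0, 1, 0, 0, 0, 0, 0, 0, -1]
}}

```text
t: 10.88
position: [454.9, 92.2, 14.2]
tool_rot: [2.223, 2.219, 0.001]
ft_force: [0.4, -0.6, -0.6]
width: 0.814
```

{"fn": "drive_tool", "kwargs": {
  "targets": [0, 0, 0, 0, 0, 0, -1, 0, 0, 0, 0, 0, 0, -1, 0, 0, 0, 0, 0, 0, -1, 0, 0, 0, 0, 0, 0, -1, 0, 0, 0, 0, 0, 0, -1]
}}

```text
t: 11.5
position: [455.4, 92.2, 14.9]
tool_rot: [2.222, 2.219, 0.003]
ft_force: [-1.6, 0.5, 6.3]
width: 0.575
```

{"fn": "drive_tool", "kwargs": {
  "targets": [0, 0, -0.3, 0, 0, 0, -1, 0, 0, -0.55, 0, 0, 0, -1, 0, 0, -0.65, 0, 0, 0, -1, 0, 0, -0.65, 0, 0, 0, -1, 0, 0, -0.6, 0, 0, 0, -1]
}}

```text
t: 12.12
position: [454.0, 92.2, 125.0]
tool_rot: [2.223, 2.22, 0.0]
ft_force: [0.3, 0.5, -1.3]
width: 0.571
```

{"fn": "drive_tool", "kwargs": {
  "targets": [-0.36, 0.28, 0, 0, 0, 0, -1, -0.71, 0.56, 0, 0, 0, 0, -1, -0.71, 0.56, 0, 0, 0, 0, -1, -0.71, 0.56, 0, 0, 0, 0, -1, -0.71, 0.56, 0, 0, 0, 0, -1]
}}

```text
t: 12.75
position: [555.0, -37.8, 122.3]
tool_rot: [-2.223, -2.218, 0.002]
ft_force: [0.3, 0.6, -1.8]
width: 0.571
```

{"fn": "drive_tool", "kwargs": {
  "targets": [-0.71, 0.56, 0, 0, 0, 0, -1, -0.71, 0.56, 0, 0, 0, 0, -1, -0.71, 0.56, 0, 0, 0, 0, -1, -0.37, 0.32, 0, 0, 0, 0, -1, 0, 0, 0, 0, 0, 0, -1]
}}

```text
t: 13.38
position: [634.5, -138.0, 122.0]
tool_rot: [-2.224, -2.217, 0.002]
ft_force: [0.1, 0.2, -1.6]
width: 0.573
```

{"fn": "drive_tool", "kwargs": {
  "targets": [0, 0, 0.5, 0, 0, 0, -1, 0, 0, 0.7, 0, 0, 0, -1, 0, 0, 0.7, 0, 0, 0, -1, 0, 0, 0.4, 0, 0, 0, -1, 0, 0, 0, 0, 0, 0, -1]
}}

```text
t: 14.0
position: [632.8, -135.0, 29.3]
tool_rot: [-2.22, -2.218, 0.003]
ft_force: [0.0, -0.0, -1.3]
width: 0.569
```

{"fn": "drive_tool", "kwargs": {
  "targets": [0, 0.06, 0.1, 0, 0, 0, -1, 0, 0, 0, 0, 0, 0, -1]
}}

```text
t: 14.25
position: [638.1, -136.3, 28.7]
tool_rot: [2.222, 2.219, 0.001]
ft_force: [0.4, 0.2, -2.1]
width: 0.569
```

{"fn": "drive_tool", "kwargs": {
  "targets": [0, -0.02, 0.05, 0, 0, 0, -1, 0, 0, 0, 0, 0, 0, -1]
}}

```text
t: 14.5
position: [636.3, -136.1, 25.9]
tool_rot: [2.223, 2.22, 0.0]
ft_force: [0.2, -0.3, -1.7]
width: 0.573
```

{"fn": "drive_tool", "kwargs": {
  "targets": [0, 0, 0, 0, 0, 0, 0.4, 0, 0, 0, 0, 0, 0, 1, 0, 0, 0, 0, 0, 0, 1, 0, 0, 0, 0, 0, 0, 1, 0, 0, -0.4, 0, 0, 0, 1]
}}

```text
t: 15.12
position: [635.0, -135.7, 40.6]
tool_rot: [-2.221, -2.218, 0.002]
ft_force: [0.1, -0.2, -0.5]
width: 1.002
```

{"fn": "drive_tool", "kwargs": {
  "targets": [0, 0, -0.6, 0, 0, 0, 1, 0, 0, -0.6, 0, 0, 0, 1, 0, 0, -0.6, 0, 0, 0, 1, 0, 0, -0.3, 0, 0, 0, 1, 0.07, -0.3, 0, 0, 0, 0, 1]
}}

```text
t: 15.75
position: [625.2, -133.6, 127.4]
tool_rot: [2.221, 2.218, 0.002]
ft_force: [-0.1, -0.7, -0.1]
width: 0.997
```

{"fn": "drive_tool", "kwargs": {
  "targets": [0.14, -0.64, 0, 0, 0, 0, 1, 0.14, -0.64, 0, 0, 0, 0, 1, 0.14, -0.64, 0, 0, 0, 0, 1, 0.14, -0.64, 0, 0, 0, 0, 1, 0.14, -0.64, 0, 0, 0, 0, 1]
}}

```text
t: 16.38
position: [493.9, -104.3, 124.2]
tool_rot: [-2.221, -2.218, 0.002]
ft_force: [0.6, 0.2, 0.0]
width: 1.004
```

{"fn": "drive_tool", "kwargs": {
  "targets": [0.14, -0.64, 0, 0, 0, 0, 1, 0.14, -0.64, 0, 0, 0, 0, 1, 0.1, -0.31, 0, 0, 0, 0, 1, 0, 0, 0, 0, 0, 0, 1]
}}

```text
t: 16.88
position: [431.9, -89.4, 125.2]
tool_rot: [-2.223, -2.219, 0.0]
ft_force: [0.3, -0.7, -0.7]
width: 0.999
```

```bash
python3 - <<'E'
from h import *
print(st())
a=vision.camera("top");print(st());print(st())
cv2.imwrite("pics/g3.png",cv2.resize(a[150:350,220:420],None,fx=3,fy=3)[:,:,::-1])
E
```

```text
(16.88, array([431.9, -89.4, 125.2]), array([-2.223, -2.219,  0.   ]), array([-0.38, -0.12,  2.09,  0.  ,  1.17, -0.38]), 0.999, array([ 0.3, -0.7, -0.7]))
(16.93, array([432.9, -89.8, 125.6]), array([2.223, 2.219, 0.   ]), array([-0.38, -0.12,  2.09,  0.  ,  1.17, -0.38]), 1.0, array([-0.2, -0.2, -0.3]))
(16.93, array([432.9, -89.8, 125.6]), array([2.223, 2.219, 0.   ]), array([-0.38, -0.12,  2.09,  0.  ,  1.17, -0.38]), 1.0, array([-0.2, -0.2, -0.3]))
```

View pics/g3.png

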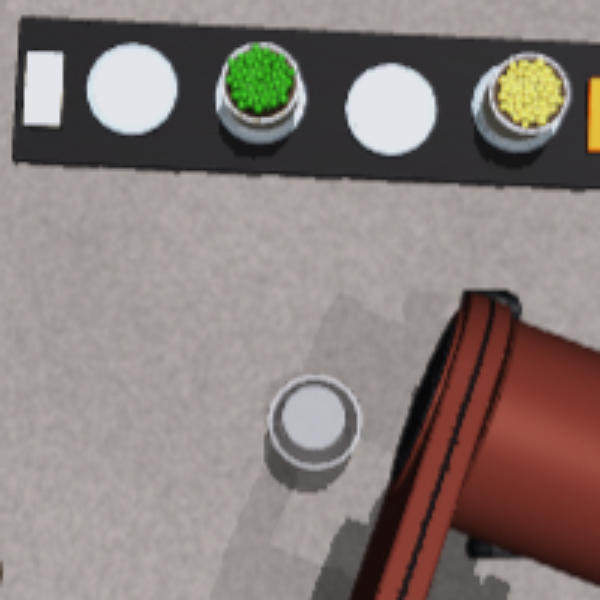

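```bash
python3 - <<'E'
from h import *
print(px2w("top",[(306.5,177.8),(396.2,181.2)],62), px2w("top",[(307,183),(392.5,186)],10))
E
```

```text
[[ 644.3   37.    62. ]
 [ 635.4 -135.6   62. ]] [[ 642.2   37.1   10. ]
 [ 633.7 -135.7   10. ]]
```

{"fn": "drive_tool", "kwargs": {
  "targets": [0, 0, 0.4, 0, 0, 0, 1, 0, 0, 0.6, 0, 0, 0, 1, 0, 0, 0.7, 0, 0, 0, 1, 0, 0, 0.7, 0, 0, 0, 1, 0, 0, 0.4, 0, 0, 0, 1]
}}

```text
t: 17.55
position: [431.7, -89.3, 11.3]
tool_rot: [-2.221, -2.218, 0.002]
ft_force: [-0.6, 0.8, -0.4]
width: 1.0
```

{"fn": "drive_tool", "kwargs": {
  "targets": [0, 0, 0, 0, 0, 0, -1, 0, 0, 0, 0, 0, 0, -1, 0, 0, 0, 0, 0, 0, -1, 0, 0, 0, 0, 0, 0, -1, 0, 0, 0, 0, 0, 0, -1]
}}

```text
t: 18.18
position: [433.8, -90.2, 14.7]
tool_rot: [2.222, 2.218, 0.001]
ft_force: [-0.1, 0.1, 6.0]
width: 0.574
```

{"fn": "drive_tool", "kwargs": {
  "targets": [0, 0, -0.3, 0, 0, 0, -1, 0, 0, -0.55, 0, 0, 0, -1, 0, 0, -0.65, 0, 0, 0, -1, 0, 0, -0.65, 0, 0, 0, -1, 0, 0, -0.6, 0, 0, 0, -1]
}}

```text
t: 18.8
position: [432.5, -89.7, 124.9]
tool_rot: [-2.223, -2.22, 0.0]
ft_force: [-0.7, -0.2, -2.1]
width: 0.571
```

{"fn": "drive_tool", "kwargs": {
  "targets": [0.07, 0.32, 0, 0, 0, 0, -1, 0.12, 0.63, 0, 0, 0, 0, -1, 0.12, 0.63, 0, 0, 0, 0, -1, 0.12, 0.63, 0, 0, 0, 0, -1, 0.12, 0.63, 0, 0, 0, 0, -1]
}}

```text
t: 19.42
position: [546.9, -67.2, 122.0]
tool_rot: [-2.222, -2.219, 0.002]
ft_force: [-1.3, 0.2, -1.2]
width: 0.569
```

{"fn": "drive_tool", "kwargs": {
  "targets": [0.12, 0.63, 0, 0, 0, 0, -1, 0.12, 0.63, 0, 0, 0, 0, -1, 0.12, 0.63, 0, 0, 0, 0, -1, 0.07, 0.32, 0, 0, 0, 0, -1, 0, 0, 0, 0, 0, 0, -1]
}}

```text
t: 20.05
position: [634.8, -50.4, 122.5]
tool_rot: [-2.221, -2.22, 0.002]
ft_force: [-0.5, -0.5, -1.5]
width: 0.571
```

{"fn": "drive_tool", "kwargs": {
  "targets": [0, 0, 0.5, 0, 0, 0, -1, 0, 0, 0.7, 0, 0, 0, -1, 0, 0, 0.7, 0, 0, 0, -1, 0, 0, 0.4, 0, 0, 0, -1, 0, 0, 0.15, 0, 0, 0, -1]
}}

```text
t: 20.68
position: [633.0, -50.7, 24.8]
tool_rot: [-2.221, -2.217, 0.004]
ft_force: [-11.4, 2.1, 19.9]
width: 0.571
```

{"fn": "drive_tool", "kwargs": {
  "targets": [0, 0, 0, 0, 0, 0, -1]
}}

```text
t: 20.8
position: [635.0, -51.1, 26.0]
tool_rot: [2.223, 2.219, 0.0]
ft_force: [0.5, 0.4, -1.4]
width: 0.571
```

{"fn": "drive_tool", "kwargs": {
  "targets": [0, 0, 0, 0, 0, 0, 0.4, 0, 0, 0, 0, 0, 0, 1, 0, 0, 0, 0, 0, 0, 1, 0, 0, 0, 0, 0, 0, 1, 0, 0, -0.4, 0, 0, 0, 1]
}}

```text
t: 21.42
position: [633.4, -50.6, 40.7]
tool_rot: [-2.221, -2.218, 0.003]
ft_force: [0.2, -0.4, -0.4]
width: 0.998
```

{"fn": "drive_tool", "kwargs": {
  "targets": [0, 0, -0.6, 0, 0, 0, 1, 0, 0, -0.6, 0, 0, 0, 1, 0, 0, -0.6, 0, 0, 0, 1, 0, 0, -0.3, 0, 0, 0, 1, -0.4, -0.17, 0, 0, 0, 0, 1]
}}

```text
t: 22.05
position: [628.9, -66.8, 127.3]
tool_rot: [2.219, 2.22, 0.003]
ft_force: [0.6, -0.8, -0.1]
width: 1.0
```

{"fn": "drive_tool", "kwargs": {
  "targets": [-0.77, -0.34, 0, 0, 0, 0, 1, -0.77, -0.34, 0, 0, 0, 0, 1, -0.77, -0.34, 0, 0, 0, 0, 1, -0.77, -0.34, 0, 0, 0, 0, 1, -0.77, -0.34, 0, 0, 0, 0, 1]
}}

```text
t: 22.68
position: [557.7, -222.2, 124.2]
tool_rot: [-2.222, -2.218, 0.002]
ft_force: [0.2, 0.7, -0.0]
width: 0.999
```

{"fn": "drive_tool", "kwargs": {
  "targets": [-0.77, -0.34, 0, 0, 0, 0, 1, -0.77, -0.34, 0, 0, 0, 0, 1, -0.77, -0.34, 0, 0, 0, 0, 1, -0.77, -0.34, 0, 0, 0, 0, 1, -0.39, -0.18, 0, 0, 0, 0, 1]
}}

```text
t: 23.3
position: [495.9, -361.0, 124.4]
tool_rot: [-2.224, -2.216, 0.001]
ft_force: [-0.8, -1.2, -0.5]
width: 1.002
```

{"fn": "drive_tool", "kwargs": {
  "targets": [0, 0, 0, 0, 0, 0, 1, 0, 0, 0, 0, 0, 0, 1]
}}

```text
t: 23.55
position: [498.1, -358.6, 125.3]
tool_rot: [-2.222, -2.22, -0.001]
ft_force: [-0.4, 0.0, -0.7]
width: 1.004
```

{"fn": "drive_tool", "kwargs": {
  "targets": [-0.03, 0, 0.4, 0, 0, 0, 1, 0, 0, 0.6, 0, 0, 0, 1, 0, 0, 0.7, 0, 0, 0, 1, 0, 0, 0.7, 0, 0, 0, 1, 0, 0, 0.4, 0, 0, 0, 1]
}}

```text
t: 24.18
position: [497.2, -358.7, 10.9]
tool_rot: [-2.219, -2.219, 0.0]
ft_force: [0.4, -0.4, 0.8]
width: 1.0
```

{"fn": "drive_tool", "kwargs": {
  "targets": [0, 0, 0, 0, 0, 0, -1, 0, 0, 0, 0, 0, 0, -1, 0, 0, 0, 0, 0, 0, -1, 0, 0, 0, 0, 0, 0, -1, 0, 0, 0, 0, 0, 0, -1]
}}

```text
t: 24.8
position: [498.8, -361.4, 15.0]
tool_rot: [2.221, 2.218, 0.0]
ft_force: [0.4, 0.1, 6.7]
width: 0.571
```

{"fn": "drive_tool", "kwargs": {
  "targets": [0, 0, -0.3, 0, 0, 0, -1, 0, 0, -0.55, 0, 0, 0, -1, 0, 0, -0.65, 0, 0, 0, -1, 0, 0, -0.65, 0, 0, 0, -1, 0, 0, -0.6, 0, 0, 0, -1]
}}

```text
t: 25.42
position: [497.8, -360.5, 124.9]
tool_rot: [-2.223, -2.22, 0.0]
ft_force: [0.3, 0.3, -1.5]
width: 0.571
```

{"fn": "drive_tool", "kwargs": {
  "targets": [0.45, 0.13, 0, 0, 0, 0, -1, 0.8, 0.255, 0, 0, 0, 0, -1, 0.8, 0.255, 0, 0, 0, 0, -1, 0.8, 0.255, 0, 0, 0, 0, -1, 0.8, 0.255, 0, 0, 0, 0, -1]
}}

```text
t: 26.05
position: [543.5, -211.9, 121.9]
tool_rot: [-2.221, -2.218, 0.001]
ft_force: [-0.2, 0.1, -1.6]
width: 0.57
```

{"fn": "drive_tool", "kwargs": {
  "targets": [0.8, 0.255, 0, 0, 0, 0, -1, 0.8, 0.255, 0, 0, 0, 0, -1, 0.8, 0.255, 0, 0, 0, 0, -1, 0.8, 0.255, 0, 0, 0, 0, -1, 0.8, 0.255, 0, 0, 0, 0, -1]
}}

```text
t: 26.68
position: [594.3, -52.2, 122.0]
tool_rot: [-2.221, -2.219, 0.002]
ft_force: [0.7, -1.0, -1.2]
width: 0.574
```

{"fn": "drive_tool", "kwargs": {
  "targets": [0.8, 0.255, 0, 0, 0, 0, -1, 0.8, 0.255, 0, 0, 0, 0, -1, 0.8, 0.255, 0, 0, 0, 0, -1, 0.8, 0.255, 0, 0, 0, 0, -1, 0.8, 0.255, 0, 0, 0, 0, -1]
}}

```text
t: 27.3
position: [645.2, 107.4, 121.8]
tool_rot: [-2.221, -2.219, 0.003]
ft_force: [-0.3, -0.7, -0.3]
width: 0.571
```

{"fn": "drive_tool", "kwargs": {
  "targets": [0.45, 0.13, 0, 0, 0, 0, -1, 0, 0, 0, 0, 0, 0, -1, 0, 0, 0, 0, 0, 0, -1]
}}

```text
t: 27.68
position: [651.3, 122.3, 123.1]
tool_rot: [-2.223, -2.219, 0.002]
ft_force: [0.1, -0.6, -1.1]
width: 0.57
```

{"fn": "drive_tool", "kwargs": {
  "targets": [0.03, 0, 0.5, 0, 0, 0, -1, 0, 0, 0.7, 0, 0, 0, -1, 0, 0, 0.7, 0, 0, 0, -1, 0, 0, 0.4, 0, 0, 0, -1, 0, 0, 0.14, 0, 0, 0, -1]
}}

```text
t: 28.3
position: [650.6, 123.6, 25.1]
tool_rot: [-2.222, -2.218, 0.004]
ft_force: [-8.0, -0.9, 16.2]
width: 0.568
```

{"fn": "drive_tool", "kwargs": {
  "targets": [0, 0, 0, 0, 0, 0, -1, 0, 0, 0, 0, 0, 0, 0.4, 0, 0, 0, 0, 0, 0, 1, 0, 0, 0, 0, 0, 0, 1, 0, 0, 0, 0, 0, 0, 1]
}}

```text
t: 28.92
position: [652.0, 124.3, 26.3]
tool_rot: [2.223, 2.22, 0.0]
ft_force: [1.0, -0.6, -0.4]
width: 0.996
```

{"fn": "drive_tool", "kwargs": {
  "targets": [0, 0, -0.5, 0, 0, 0, 1, 0, 0, -0.7, 0, 0, 0, 1, 0, 0, -0.7, 0, 0, 0, 1, 0, 0, -0.7, 0, 0, 0, 1, 0, 0, -0.4, 0, 0, 0, 1]
}}

```text
t: 29.55
position: [653.2, 124.4, 149.7]
tool_rot: [2.221, 2.218, 0.005]
ft_force: [1.1, -0.6, 1.0]
width: 1.001
```

{"fn": "drive_tool", "kwargs": {
  "targets": [0.5, -0.4, 0, 0, 0, 0, 1, 0.8, -0.4, 0, 0, 0, 0, 1, 0.8, -0.4, 0, 0, 0, 0, 1, 0.8, -0.4, 0, 0, 0, 0, 1, 0.8, -0.4, 0, 0, 0, 0, 1]
}}

```text
t: 30.18
position: [569.6, 274.0, 144.7]
tool_rot: [-2.221, -2.219, 0.003]
ft_force: [0.3, 0.3, -0.1]
width: 1.001
```

{"fn": "drive_tool", "kwargs": {
  "targets": [0.5, -0.4, 0, 0, 0, 0, 1, 0, 0, 0, 0, 0, 0, 1, 0, 0, 0, 0, 0, 0, 1]
}}

```text
t: 30.55
position: [555.5, 292.4, 145.4]
tool_rot: [-2.222, -2.22, 0.002]
ft_force: [0.1, -0.5, -0.2]
width: 1.0
```

```bash
python3 - <<'E'
from h import *
a=vision.camera("top");b=vision.camera("side")
A=cv2.resize(a[150:320,215:435],None,fx=3,fy=3);cv2.imwrite("pics/f1.png",A[:,:,::-1])
cv2.imwrite("pics/f2.png",cv2.resize(b[140:350,220:480],None,fx=2.4,fy=2.4)[:,:,::-1]);print(st())
E
```

```text
(30.65, array([556.2, 291.8, 145.8]), array([-2.224e+00, -2.219e+00,  1.000e-03]), array([ 0.36,  0.3 ,  1.6 , -0.  ,  1.25,  0.36]), 1.0, array([-0.8,  0.2,  0.8]))
```

View pics/f1.png

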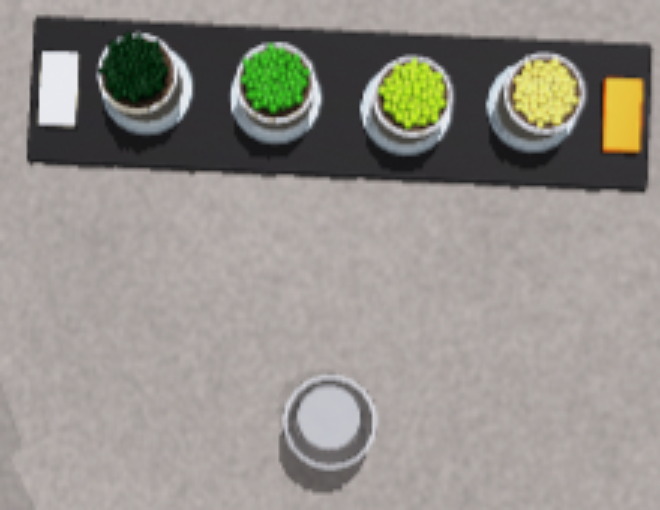

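View pics/f2.png

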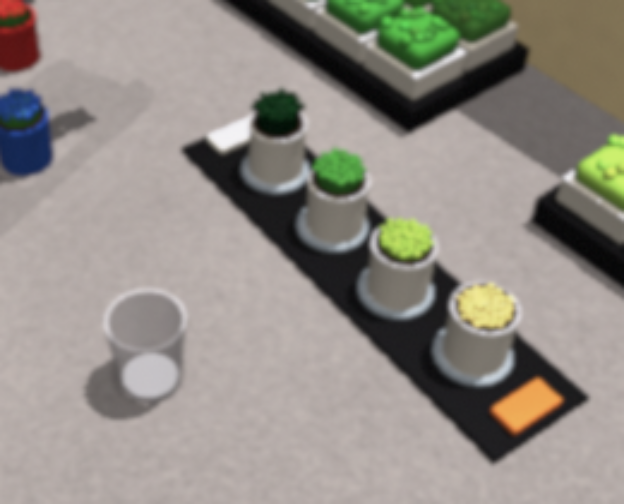

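```bash
python3 - <<'E'
from h import *
print(px2w("top",[(261,174.8),(306.3,177.8),(352.7,182.3),(396.2,181.2)],62))
r.job_done()
E
```

```text
[[ 651.2  124.6   62. ]
 [ 644.3   37.4   62. ]
 [ 634.4  -51.8   62. ]
 [ 635.4 -135.6   62. ]]
the job is handed in; nothing more can be done
```

The four pots are on the mats in the right order and I handed the job in at about 30.7 s of the 102 s allowed. The orange tag is at the −y end, so from there it runs pale on mat_a, lime on mat_b, mid green on mat_c and dark on mat_d.

- **Placement:** in the last pictures all four pots stand upright and released. Their measured centres are within about 2–3 mm of the mat centres; the limit is 14 mm.
- **Beaker and look-alikes:** the beaker stands where it started. The robot did not touch it or the blue and red look-alikes.
- **Disagreement between cameras:** the top and side cameras put the mats 2–4 mm apart in y, so I aimed at the average.
- **Contact forces:** the first pot (mid green) was set down a little low, with about 36 N at the wrist. The other three were released slightly higher, and the most I read was about 20 N.
- **One overshoot:** on the way to the pale pot I moved about 24 mm too far and corrected it before going down; nothing was touched.

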